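# Load a laser-diode carrier into its test fixture and clamp it

### The arm

A 6-joint arm with a two-finger parallel gripper is mounted at the origin on a cart in front of the work surface, level with it; the furniture and walls round the work are solid. World frame = base frame: x ahead of the robot, y to its left, z up, the work surface at z = 0. Lengths are in m, angles in rad, forces in N, time in s.
With the tool pointing down it reaches from about 0.3 to 0.85 m from the base axis. Payload 5.4 kg.
Tool frame: the origin (TCP) lies at the very end of the fingers, on their centre line; the grasp point (between the pads) lies 19 mm behind it; z points along the fingers, y is the line along which they close (so a half turn about z gives the same grasp; the last joint's range is limited). The gripper opens to 85 mm and grips with 20 to 120 N. Pads are 22 mm wide; open, the fingers measure 114 mm over their backs; the gripper's body (76 mm by 85 mm) begins 54 mm behind the grasp point. The pads swing forward as they close: fully open they stand 13 mm farther back than shut.
Start: joints at [-1.515, 0.158, 1.597, -0, 1.386, -0.21], TCP at [0.151, -0.555, 0.231] pointing down, gripper open.
Joint ranges: [-2.91, 2.91], [-0.94, 2.29], [0.18, 2.7], [-1.29, 4.43], [0.17, 2.64], [-3, 3]. Speed limits (rad/s): [2.57, 2.57, 3.14, 3.14, 3.14, 3.14].

### API

Orientations are given as a unit quaternion [w, x, y, z].
In Python, from bench import bot gives the robot as it stands. The module is installed in compiled form; this text tells all that it offers.
- The arm moves only by the tool carry_out, never from a script. Its argument "targets" is a list of rows, each an object with "fingers": the opening, from 0 (shut) to 1 (fully open); "translation": the shift along the tool's x, y, z in mm, a list of three; "spin": the turn about the tool's z in rad. In form: [{"fingers": fingers, "translation": [dx, dy, dz], "spin": spin}, ...]. A call has 1 to 20 rows; each row is the pose to reach, as a shift and turn from the pose commanded when the call began, along the tool's axes at that moment; what a row does not reach only later rows make up. A row lasts 1/12 s, in which the tool goes at most 41.7 mm and 7.16 degrees, less where a joint would pass 70% of its speed; a pose out of reach is approached as far as the arm can. A call with a gripper value outside its range is refused whole. The fingers move at their own pace and stop on an object; the grip force is fixed at half the most. Time passes only in rows, so rows that repeat a pose let the fingers close. It gives the time, the measured TCP pose, the force, the opening and the grip force at its end, in the units of the state.
- bot.read_state(): the state, without advancing time (a new reading comes with each control period).
- bot.read_camera(name): name is "side" or "top" or "wrist"; returns the picture (480x640x3 uint8, red, green, blue); there is no depth.
- bot.get_calibration(name): a dict with "fovy" (degrees; the focal length in pixels is half the picture's height over the tangent of half this angle, whatever the lens; pixels are square), "cx", "cy" (the principal point, pixels), "origin" and "orientation" of the camera in the world. Camera axes: x right, y down, z forward; pixel columns grow to the right and rows downward; lengths in m; the calibration is good to about 2 mm. A picture is of the moment at which its call begins: read the wrist's pose just before it. get_calibration takes no time and is no camera call; for the wrist camera it gives the pose at the moment of the call.
- bot.hand_in(): hands the job in; it is judged then, once.
The state is a dict: "clock": time; "joint_pos": joint angles; "qvel": joint speeds; "effort": joint torques, N m; "ee_pos": TCP position; "tool_rot": TCP orientation; "wrist_force": force on the tool from outside, world axes, zero at the start; "torque": the same for the moment, N m; "opening": finger opening in m; "finger_force": force on a finger pad.
Only numpy, scipy, OpenCV 4.12 (cv2) and the standard library are available. Lean on these libraries where they do the work, as an engineer would, in place of code of your own. Each camera call takes 0.05 s, during which the arm holds its last target. There are 200 camera calls.

### The job

Load the diode carrier into the test fixture: lay it in the open lead-in, slide it gently under the cover past the drag of the sprung contact pins, until you feel its nose come to rest on the end stop hidden inside, without ramming the stop. With the carrier home, swing the cam lever fully over to clamp it, and let go. Leave the other things on the bench where they are.

Things in the scene. Friction and masses are not known exactly. Their poses are not given: they have to be found in the camera images.
- fixture: Diode test fixture, bolted down: aluminium base on feet, 185 x 72 mm, black ribbed cover over its far half, short black lens barrel at the far end, steel lever on the cover. Origin: at bench height under the slot's centre line, in the plane of the slot's mouth; x points into the slot, y to its left, z up. The slot's level floor is at z = 18 mm, from x = -95 mm to 80 mm.
- lead_in (a point): outer end of the lead-in, on the slot's floor, 93 mm before the mouth. The lead-in is open above; its side walls are 6.5 mm high and stand 36 mm apart here, narrowing to 26 mm at the mouth
- slot_mouth (a point): middle of the mouth, on the slot's floor. Beyond it the slot is 26 mm wide and 9.5 mm high, with a lip bevelled upward. Out of sight inside stands a fixed steel stop bar (end_stop; its origin is the foot of its face, its x along the slot), set for the lens in use: its face lies 44 to 58 mm beyond the mouth and is not measured. There the force climbs steeply; over 25 N on it counts as ramming
- cover_top (a point): a point on the cover's top, 41 mm beyond the mouth, at z = 35.5 mm (its ribs reach 41.5 mm). Two sprung contact pins under the cover, 18 and 34 mm beyond the mouth, press on the carrier: it drags steadily with 3 to 10 N, up to 20 N if it is held pressed down or askew, before it meets the stop
- carrier: Diode carrier, loose, 0.12 to 0.2 kg, lying flat left of the fixture: brass plate 100 x 24 x 8 mm with bevelled nose, two copper strips on top and an upright aluminium grip at its tail. Origin: middle of the plate's underside; x points to the nose, z up. It goes in nose first with 1 mm of play on each side and 1.5 mm above
- carrier_nose (a point): the nose's front face, 50 mm ahead of the carrier's origin and 4 mm above its underside
- carrier_grip (a point): middle of the upright grip, 37 mm behind the carrier's origin (87 mm behind the nose) and 32 mm above its underside. The grip is 22 mm long (along x), 10 mm thick (along y) and rises from the plate's top at 8 mm to 44 mm. It stays outside the cover when the carrier is home.
- cam_lever (a joint): cam lever on the cover's right side, vertical axis; grows clockwise from above (rad): 0 open, pointing out to the fixture's right; 1.35 clamped; 1.45 its end. It starts at 0 to 0.3 and stays where it is left (about 2 N at the knob, more as it clamps). Its eccentric cam presses the carrier sideways against the slot's left wall; swung over early it blocks the slot
- lever_knob (a point): upright black knob at the lever's end, 12.4 mm across, from z = 42.5 to 76.5 mm; this point is on its axis at z = 65.5 mm, 62 mm from the lever's axis
- lever_axis (a point): a point on the lever's vertical axis, 28 mm inside the mouth and 22.5 mm right of the slot's centre line, at z = 65.5 mm
- screw_pot: small open aluminium pot of screws, 47x49x21 mm, on the cutting mat; to be left alone
- gel_box_b: small flat box with a clear lid, 57x52x12 mm, on the cutting mat; to be left alone
- ball_driver_blue: ball driver with a blue handle, 21x146x21 mm, on the cutting mat; to be left alone
- tweezers_steel: bright steel tweezers, 15x110x8 mm, on the bench at the right of the fixture; to be left alone
- hex_key_5: black L-shaped hex key, 32x87x5 mm, on the bench at the right; to be left alone
- fork_a: slotted clamping fork, 25x60x12 mm, on the bench at the left; to be left alone
- gel_card: flat dark card box, 48x36x5 mm, on the bench behind the fixture; to be left alone

How it is judged:
By the outcome, as a careful person would: the job done as asked, in the order asked, and still so for the second after the job is handed in, with the robot touching nothing.
It also fails if it takes over 69 s, if anything falls off the work surface, if the arm or the gripper's body presses on something with over 40 N, if the wrist force passes 120 N, or if a joint passes its speed limit or range.

## Working session

There is one attempt and no reset: what is moved stays moved. The work goes in short steps, Python scripts to look and compute and a tool call to move; the robot and the scene stay as the last step left them, time stands still between calls to the robot, and variables do not carry over. Pictures are saved under pics/ and viewed, at most 10 in all, crops included, and the job is handed in when it is done.

Besides the shell and the picture viewer there is one more tool, called after "Call:" in YAML: its name, and indented under it one key for each argument. carry_out: Moves the arm, as the interface text tells. Its arguments: {"type":"object","properties":{"targets":{"type":"array"}},"required":["targets"]}

```bash
mkdir -p pics; python3 - <<'E'
from bench import bot
import cv2
for n in ("top","side"):
    c=bot.get_calibration(n);print(n,c)
    cv2.imwrite(f"pics/{n}0.png",bot.read_camera(n)[:,:,::-1])
s=bot.read_state();print(s["clock"],s["ee_pos"],s["tool_rot"],s["wrist_force"],s["opening"])
print(bot.get_calibration("wrist"))
E
```

```text
top {'fovy': 49.842707674792436, 'cx': 318.97721230440277, 'cy': 226.84830198414514, 'origin': array([0.37438858, 0.20282489, 1.15570972]), 'orientation': array([-0.05289647,  0.70471233, -0.70460329,  0.06416155])}
side {'fovy': 52.18622274489136, 'cx': 317.01201243832156, 'cy': 245.76785644457925, 'origin': array([ 0.25197234, -0.61583367,  0.54105966]), 'orientation': array([-0.4997649 ,  0.84867898, -0.14272729,  0.09802016])}
0.1 [ 0.15098013 -0.55427035  0.23042819] [-8.44743184e-04  9.91183257e-01  1.32495397e-01  8.17115607e-05] [ 0.17182864 -0.21644585  0.67396948] 0.08557362437916702
{'fovy': 68.58463897778472, 'cx': 318.0448794981312, 'cy': 238.38511628848235, 'origin': array([ 0.23012868, -0.53311072,  0.37291356]), 'orientation': array([ 0.12642407,  0.78455408, -0.59911222, -0.09775677])}
```

View pics/top0.png

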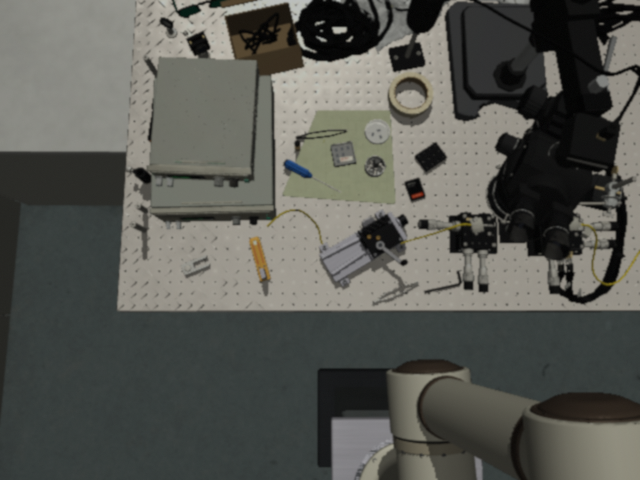

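View pics/side0.png

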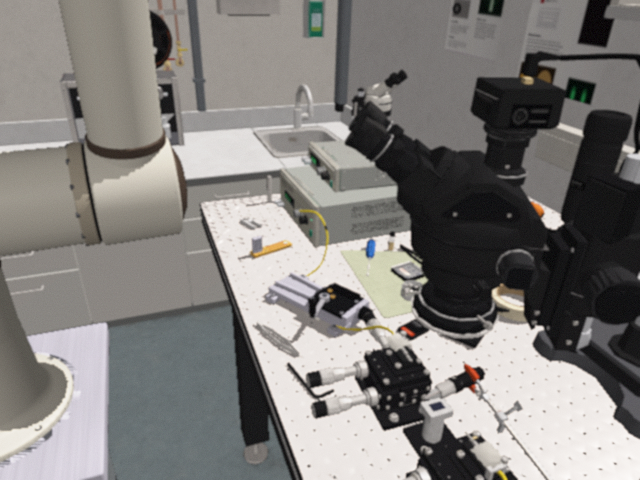

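The top view shows the fixture at about (365,247), with its lead-in at the left end near (325,268) and the lever knob near (403,262). The brass carrier is at about (260,262). The side view shows the grip at (257,243). I'll enlarge both.

```bash
cat > h.py <<'E'
import numpy as np
from scipy.spatial.transform import Rotation as R
def q2R(q): return R.from_quat([q[1],q[2],q[3],q[0]]).as_matrix()
def ray(c,u,v,H=480):
    f=H/2/np.tan(np.radians(c["fovy"])/2)
    return np.array(c["origin"]), q2R(c["orientation"])@np.array([(u-c["cx"])/f,(v-c["cy"])/f,1])
def onplane(c,u,v,z):
    o,d=ray(c,u,v); return o+d*(z-o[2])/d[2]
def proj(c,p):
    f=240/np.tan(np.radians(c["fovy"])/2); k=q2R(c["orientation"]).T@(np.array(p)-c["origin"])
    return np.array([c["cx"]+f*k[0]/k[2],c["cy"]+f*k[1]/k[2]])
E
python3 - <<'E'
import cv2,numpy as np
a=cv2.imread("pics/top0.png");b=cv2.imread("pics/side0.png")
A=cv2.resize(a[200:310,240:420],(800,489),interpolation=cv2.INTER_CUBIC)
B=cv2.resize(b[225:335,235:395],(800,550),interpolation=cv2.INTER_CUBIC)
cv2.imwrite("pics/topc.png",A);cv2.imwrite("pics/sidec.png",B)
E
```

```text
(no output)
```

View pics/topc.png

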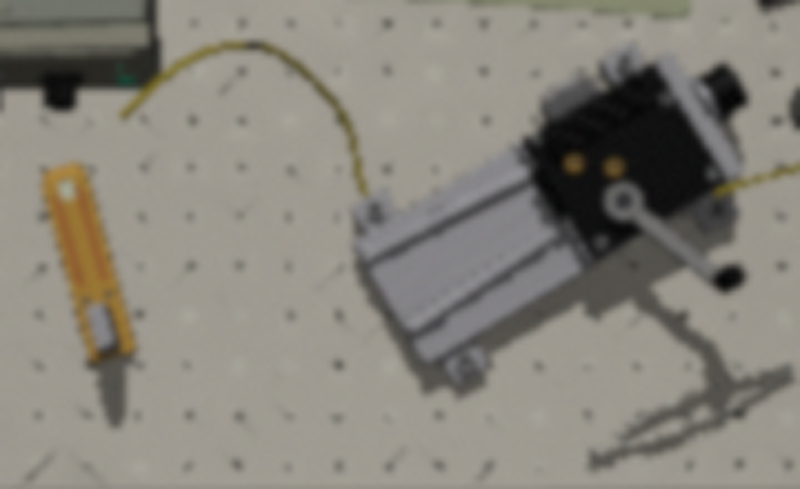

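View pics/sidec.png

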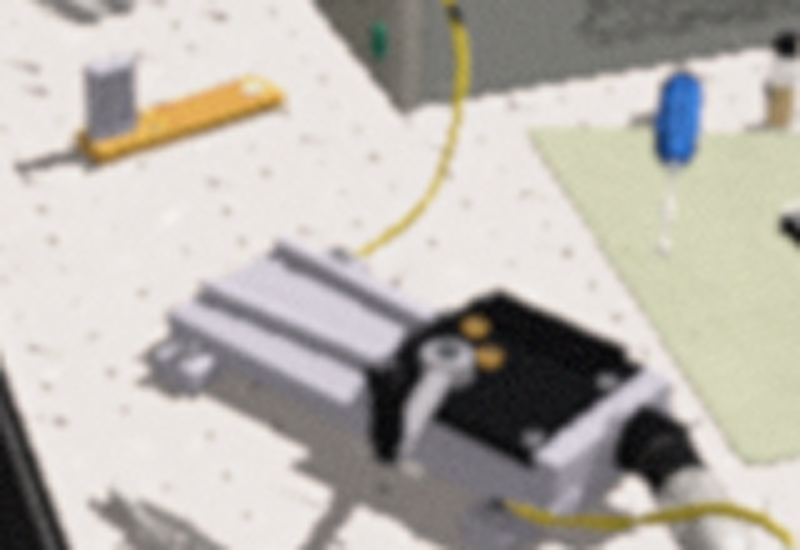

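```bash
python3 - <<'E'
from bench import bot
from h import *
import cv2
t=bot.get_calibration("top");s=bot.get_calibration("side")
a=cv2.imread("pics/top0.png");hsv=cv2.cvtColor(a,cv2.COLOR_BGR2HSV)
m=cv2.inRange(hsv,(8,110,90),(25,255,255));m[:225]=0;m[:,:240]=0;m[:,285:]=0;m[300:]=0
r=cv2.minAreaRect(np.argwhere(m)[:,::-1].astype(np.float32));print(r,m.sum()/255)
for p in cv2.boxPoints(r): print("carrier corner",onplane(t,*p,0.008).round(4))
k=lambda x,y:(240+(x+.5)/4.4444-.5,200+(y+.5)/4.4444-.5)
for n,x,y,z in [("nose end",66,170,.006),("tail",112,360,.006),("griptop",100,326,.044),("LinL",370,264,.018),("LinR",414,332,.018),("mouthL",540,180,.020),("mouthR",566,238,.020),("lev axis",623,200,.05),("knob",730,277,.0765),("baseL",362,258,.0245),("baseR",430,362,.0245),("baseRmouth",588,268,.0245),("baseLmouth",518,150,.0245)]:
    print(n,onplane(t,*k(x,y),z).round(4))
ks=lambda x,y:(235+(x+.5)/5-.5,225+(y+.5)/5-.5)
for n,x,y,z in [("S griptop",110,60,.044),("S baseRouter",172,318,.0245),("S LinR",205,287,.0245),("S LinL",280,248,.0245),("S lev axis",447,352,.05)]:
    print(n,onplane(s,*ks(x,y),z).round(4))
E
```

```text
((259.103759765625, 258.6131896972656), (44.09273147583008, 10.302042007446289), 74.05460357666016) 356.0
carrier corner [0.5389 0.3432 0.008 ]
carrier corner [0.5454 0.3211 0.008 ]
carrier corner [0.4506 0.2926 0.008 ]
carrier corner [0.4443 0.3144 0.008 ]
nose end [0.5414 0.3292 0.006 ]
tail [0.4458 0.3044 0.006 ]
griptop [0.4598 0.3071 0.044 ]
LinL [0.4926 0.176  0.018 ]
LinR [0.4589 0.1543 0.018 ]
mouthL [0.5346 0.0909 0.02  ]
mouthR [0.5055 0.0784 0.02  ]
lev axis [0.5206 0.0536 0.05  ]
knob [0.4805 0.0072 0.0765]
baseL [0.4949 0.1801 0.0245]
baseR [0.4437 0.1468 0.0245]
baseRmouth [0.49   0.0682 0.0245]
baseLmouth [0.5491 0.1021 0.0245]
S griptop [0.4601 0.3095 0.044 ]
S baseRouter [0.4407 0.1356 0.0245]
S LinR [0.4583 0.1524 0.0245]
S LinL [0.4941 0.1705 0.0245]
S lev axis [0.5178 0.0481 0.05  ]
```

```bash
cat >> h.py <<'E'
def to(bot,p):
    s=bot.read_state();T=q2R(s["tool_rot"])
    yaw=np.degrees(np.arctan2(T[1,0],T[0,0]))
    d=T.T@(np.array(p)-s["ee_pos"])*1000
    print("clock",round(s["clock"],2),"pos",s["ee_pos"].round(4),"yaw",yaw.round(2),"tilt",T[:,2].round(3),"F",s["wrist_force"].round(1),"open",round(s["opening"],4),"q6",s["joint_pos"][5].round(2),"-> shift",d.round(1))
    return d
E
python3 - <<'E'
from bench import bot
from h import *
to(bot,[.33,-.1,.23]);to(bot,[.46,.308,.14])
E
```

```text
clock 0.1 pos [ 0.151  -0.5543  0.2304] yaw 15.23 tilt [-0.     0.002 -1.   ] F [ 0.2 -0.2  0.7] open 0.0856 q6 -0.21 -> shift [ 292.1 -391.3    1.2]
clock 0.1 pos [ 0.151  -0.5543  0.2304] yaw 15.23 tilt [-0.     0.002 -1.   ] F [ 0.2 -0.2  0.7] open 0.0856 q6 -0.21 -> shift [ 524.6 -750.7   91.9]
```

Call:
carry_out:
  targets:
    - {"fingers": 1,"translation": [292,-391,0],"spin": -1.5}
    - {"fingers": 1,"translation": [292,-391,0],"spin": -1.5}
    - {"fingers": 1,"translation": [292,-391,0],"spin": -1.5}
    - {"fingers": 1,"translation": [292,-391,0],"spin": -1.5}
    - {"fingers": 1,"translation": [292,-391,0],"spin": -1.5}
    - {"fingers": 1,"translation": [292,-391,0],"spin": -1.5}
    - {"fingers": 1,"translation": [292,-391,0],"spin": -1.5}
    - {"fingers": 1,"translation": [292,-391,0],"spin": -1.5}
    - {"fingers": 1,"translation": [292,-391,0],"spin": -1.5}
    - {"fingers": 1,"translation": [292,-391,0],"spin": -1.5}
    - {"fingers": 1,"translation": [292,-391,0],"spin": -1.5}
    - {"fingers": 1,"translation": [292,-391,0],"spin": -1.5}
    - {"fingers": 1,"translation": [525,-751,60],"spin": -3.0}
    - {"fingers": 1,"translation": [525,-751,60],"spin": -3.0}
    - {"fingers": 1,"translation": [525,-751,60],"spin": -3.0}
    - {"fingers": 1,"translation": [525,-751,60],"spin": -3.0}
    - {"fingers": 1,"translation": [525,-751,60],"spin": -3.0}
    - {"fingers": 1,"translation": [525,-751,60],"spin": -3.0}
    - {"fingers": 1,"translation": [525,-751,60],"spin": -3.0}
    - {"fingers": 1,"translation": [525,-751,60],"spin": -3.0}

```text
clock: 1.77
ee_pos: [0.4301, 0.2161, 0.1844]
tool_rot: [-0.0, 0.183, 0.983, -0.0]
wrist_force: [0.7, -0.6, -0.8]
opening: 0.0857
finger_force: 0.0
```

```bash
python3 - <<'E'
from bench import bot
from h import *
to(bot,[.46,.308,.14])
E
```

```text
clock 1.77 pos [0.4301 0.2161 0.1844] yaw 158.87 tilt [-0. -0. -1.] F [ 0.7 -0.6 -0.8] open 0.0857 q6 -0.99 -> shift [ 5.3 96.5 44.4]
```

Call:
carry_out:
  targets:
    - {"fingers": 1,"translation": [5,96,40],"spin": -0.64}
    - {"fingers": 1,"translation": [5,96,40],"spin": -0.64}
    - {"fingers": 1,"translation": [5,96,40],"spin": -0.64}
    - {"fingers": 1,"translation": [5,96,40],"spin": -0.64}
    - {"fingers": 1,"translation": [5,96,40],"spin": -0.64}
    - {"fingers": 1,"translation": [5,96,40],"spin": -0.64}
    - {"fingers": 1,"translation": [5,96,40],"spin": -0.64}
    - {"fingers": 1,"translation": [5,96,40],"spin": -0.64}

```text
clock: 2.43
ee_pos: [0.4608, 0.3046, 0.1451]
tool_rot: [-0.0, -0.13, 0.991, -0.0]
wrist_force: [0.4, 0.0, 0.4]
opening: 0.0855
finger_force: 0.0
```

```bash
python3 - <<'E'
from bench import bot
from h import *
import cv2
to(bot,[.46,.308,.13])
c=bot.get_calibration("wrist");im=bot.read_camera("wrist");print(c)
cv2.imwrite("pics/w1.png",im[:,:,::-1])
print(proj(c,[.46,.308,.044]),proj(c,[.5414,.33,.006]))
E
```

```text
clock 2.43 pos [0.4608 0.3046 0.1451] yaw -165.05 tilt [-0. -0. -1.] F [0.4 0.  0.4] open 0.0855 q6 -1.47 -> shift [-0.1  3.5 15.1]
{'fovy': 68.58463897778472, 'cx': 318.0448794981312, 'cy': 238.38511628848235, 'origin': array([0.38296329, 0.28366232, 0.28756577]), 'orientation': array([0.09756135, 0.60110953, 0.78291604, 0.12724616])}
[322.92961107 237.64613649] [322.21223974 312.68553512]
```

View pics/w1.png

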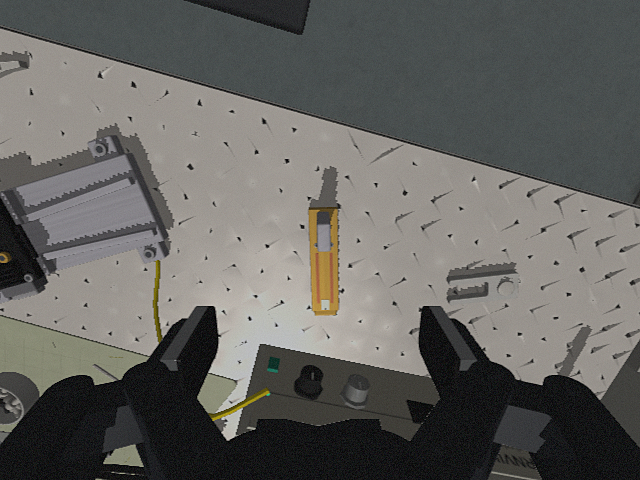

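The wrist view shows the carrier upright at about (309–339, 207–315), its grip top centred near (323,234). The lead-in end of the fixture is at the left, and the fingertips are at the bottom. I'll measure the carrier and lead-in from it.

```bash
python3 - <<'E'
from bench import bot
from h import *
import cv2
c=bot.get_calibration("wrist");a=cv2.imread("pics/w1.png");hsv=cv2.cvtColor(a,cv2.COLOR_BGR2HSV)
m=cv2.inRange(hsv,(8,90,90),(28,255,255));m[:,:290]=0;m[:,360:]=0;m[330:]=0
r=cv2.minAreaRect(np.argwhere(m)[:,::-1].astype(np.float32));print(r)
P=[onplane(c,*p,.007) for p in cv2.boxPoints(r)];print(np.round(P,4))
g=a[200:320,300:345];hs=hsv[200:320,300:345]
n=cv2.inRange(hs,(0,0,100),(180,70,255));n[:10]=0;n[60:]=0;n[:,:12]=0;n[:,34:]=0
k,l,st,ce=cv2.connectedComponentsWithStats(n)
for s,q in zip(st[1:],ce[1:]):
  if s[4]>60: print(s,q+[300,200],onplane(c,*(q+[300,200]),.044).round(4))
for nm,u,v,z in [("linL",158,235,.0245),("linR",120,152,.0245),("inL",145,228,.018),("inR",130,180,.018)]: print(nm,onplane(c,u,v,z).round(4))
E
```

```text
((323.5699768066406, 261.8990173339844), (106.03203582763672, 28.3685302734375), 89.18154907226562)
[[0.4511 0.2939 0.007 ]
 [0.4448 0.3162 0.007 ]
 [0.5392 0.3447 0.007 ]
 [0.5463 0.32   0.007 ]]
[ 14  24  19  28 369] [323.30081301 237.80216802] [0.4602 0.3083 0.044 ]
linL [0.4977 0.1842 0.0245]
linR [0.4411 0.1498 0.0245]
inL [0.4973 0.171  0.018 ]
inR [0.4617 0.1557 0.018 ]
```

Call:
carry_out:
  targets:
    - {"fingers": 1,"translation": [0,4,25],"spin": -0.018}
    - {"fingers": 0.7,"translation": [0,4,50],"spin": -0.018}
    - {"fingers": 0.5,"translation": [0,4,75],"spin": -0.018}
    - {"fingers": 0.5,"translation": [0,4,100],"spin": -0.018}
    - {"fingers": 0.5,"translation": [0,4,118],"spin": -0.018}
    - {"fingers": 0.5,"translation": [0,4,127],"spin": -0.018}
    - {"fingers": 0.5,"translation": [0,4,131],"spin": -0.018}
    - {"fingers": 0.5,"translation": [0,4,131],"spin": -0.018}

```text
clock: 3.15
ee_pos: [0.4597, 0.3085, 0.0139]
tool_rot: [-0.0, -0.14, 0.99, -0.0]
wrist_force: [-0.3, 0.3, 0.9]
opening: 0.0424
finger_force: 0.0
```

```bash
python3 - <<'E'
from bench import bot
from h import *
to(bot,[.4598,.3084,.0135])
E
```

```text
clock 3.15 pos [0.4597 0.3085 0.0139] yaw -163.89 tilt [-0.001 -0.    -1.   ] F [-0.3  0.3  0.9] open 0.0424 q6 -1.48 -> shift [-0.  -0.1  0.4]
```

Call:
carry_out:
  targets:
    - {"fingers": 0,"translation": [0,0,0],"spin": 0}
    - {"fingers": 0,"translation": [0,0,0],"spin": 0}
    - {"fingers": 0,"translation": [0,0,0],"spin": 0}
    - {"fingers": 0,"translation": [0,0,0],"spin": 0}
    - {"fingers": 0,"translation": [0,0,0],"spin": 0}
    - {"fingers": 0,"translation": [0,0,0],"spin": 0}
    - {"fingers": 0,"translation": [0,0,0],"spin": 0}
    - {"fingers": 0,"translation": [0,0,-10],"spin": 0}
    - {"fingers": 0,"translation": [0,0,-25],"spin": 0}
    - {"fingers": 0,"translation": [0,0,-50],"spin": 0}
    - {"fingers": 0,"translation": [0,0,-75],"spin": 0}
    - {"fingers": 0,"translation": [0,0,-100],"spin": 0}
    - {"fingers": 0,"translation": [0,0,-120],"spin": 0}
    - {"fingers": 0,"translation": [0,0,-130],"spin": 0}

```text
clock: 4.32
ee_pos: [0.461, 0.3092, 0.1476]
tool_rot: [0.002, -0.141, 0.99, 0.001]
wrist_force: [0.4, 0.2, -1.8]
opening: 0.0091
finger_force: 58.5
```

```bash
python3 - <<'E'
from bench import bot
from h import *
to(bot,[.470,.172,.143])
E
```

```text
clock 4.32 pos [0.461  0.3092 0.1476] yaw -163.83 tilt [ 0.004  0.002 -1.   ] F [ 0.4  0.2 -1.8] open 0.0091 q6 -1.48 -> shift [  29.7 -134.3    4.4]
```

Call:
carry_out:
  targets:
    - {"fingers": 0,"translation": [3,-12,0],"spin": 0.11}
    - {"fingers": 0,"translation": [6,-25,0],"spin": 0.22}
    - {"fingers": 0,"translation": [9,-40,0],"spin": 0.33}
    - {"fingers": 0,"translation": [12,-55,0],"spin": 0.44}
    - {"fingers": 0,"translation": [15,-70,0],"spin": 0.55}
    - {"fingers": 0,"translation": [18,-85,0],"spin": 0.66}
    - {"fingers": 0,"translation": [21,-100,0],"spin": 0.77}
    - {"fingers": 0,"translation": [24,-112,0],"spin": 0.88}
    - {"fingers": 0,"translation": [26,-122,0],"spin": 0.99}
    - {"fingers": 0,"translation": [28,-130,0],"spin": 1.1}
    - {"fingers": 0,"translation": [30,-134,0],"spin": 1.21}
    - {"fingers": 0,"translation": [30,-134,0],"spin": 1.3}
    - {"fingers": 0,"translation": [30,-134,0],"spin": 1.33}
    - {"fingers": 0,"translation": [30,-134,0],"spin": 1.33}
    - {"fingers": 0,"translation": [30,-134,0],"spin": 1.33}

```text
clock: 5.57
ee_pos: [0.4678, 0.1716, 0.1436]
tool_rot: [-0.001, 0.5, 0.866, -0.0]
wrist_force: [1.4, -0.3, -1.1]
opening: 0.0094
finger_force: 58.6
```

```bash
python3 - <<'E'
from bench import bot
from h import *
import cv2
to(bot,[.470,.172,.143])
c=bot.get_calibration("wrist");im=bot.read_camera("wrist");print(c)
cv2.imwrite("pics/w2.png",im[:,:,::-1])
E
```

```text
clock 5.57 pos [0.4678 0.1716 0.1436] yaw 120.03 tilt [-0.001 -0.    -1.   ] F [ 1.4 -0.3 -1.1] open 0.0094 q6 -0.42 -> shift [-0.8  2.1  0.6]
{'fovy': 68.58463897778472, 'cx': 318.0448794981312, 'cy': 238.38511628848235, 'origin': array([0.42796358, 0.24202589, 0.28613531]), 'orientation': array([0.15450251, 0.95338279, 0.25592421, 0.04114656])}
```

View pics/w2.png

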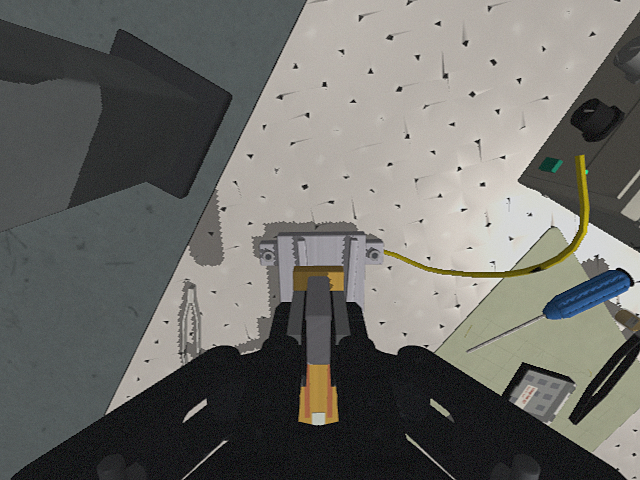

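The wrist view shows the gripped carrier above the lead-in. Its grip is near (318,295), and the fixture's outer end edge runs along row ~233 from u≈279 to 366. I'll crop in for the slot walls.

```bash
python3 - <<'E'
import cv2
a=cv2.imread("pics/w2.png")
cv2.imwrite("pics/w2c.png",cv2.resize(a[225:315,255:390],(795,530),interpolation=cv2.INTER_CUBIC))
E
```

```text
(no output)
```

View pics/w2c.png

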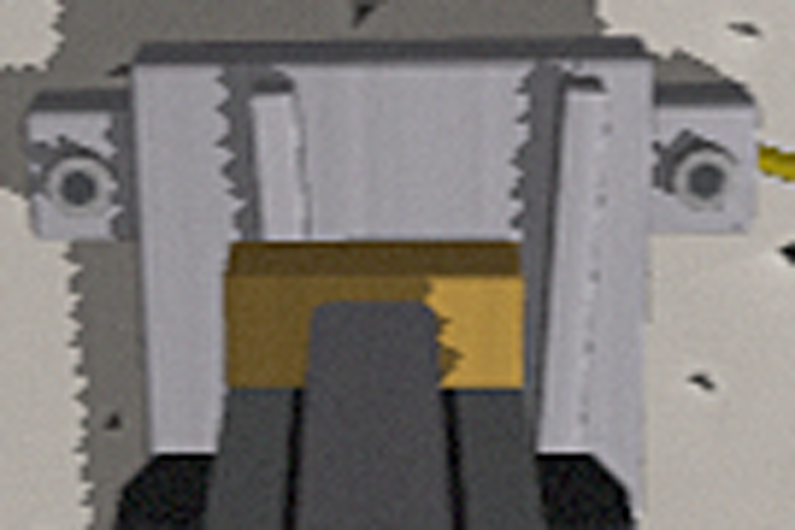

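```bash
python3 - <<'E'
from bench import bot
from h import *
c=bot.get_calibration("wrist")
k=lambda x,y:(255+(x+.5)/5.889-.5,225+(y+.5)/5.889-.5)
P={}
for n,x,y,z in [("bR0",135,63,.018),("bL0",652,61,.018),("bR1",150,450,.018),("bL1",644,400,.018),("wR0",300,95,.0245),("wR1",310,235,.0245),("wL0",566,90,.0245),("wL1",540,450,.0245),("tailR",226,275,.130+.008),("tailL",524,275,.138),("grip",375,310,.174)]:
    P[n]=onplane(c,*k(x,y),z);print(n,P[n].round(4))
def yw(a,b): d=P[b]-P[a];print(a,b,np.degrees(np.arctan2(d[1],d[0])).round(2),np.linalg.norm(d).round(4))
for a,b in [("bR0","bL0"),("bR0","bR1"),("bL0","bL1"),("wR0","wL0"),("wR0","wR1"),("wL0","wL1"),("tailR","tailL")]: yw(a,b)
t=bot.get_calibration("top")
kt=lambda x,y:(240+(x+.5)/4.4444-.5,200+(y+.5)/4.4444-.5)
for yaw in (-60,-59):
  ex=np.array([np.cos(np.radians(yaw)),np.sin(np.radians(yaw)),0]);ey=np.array([-ex[1],ex[0],0])
  L=(P["wR0"]+P["wL0"])/2; L=L-[0,0,L[2]]
  b=(P["bR0"]+P["bL0"])/2
  print(yaw,"lead",L,"along from base edge",(L-b)@ex)
  M=b+ey*((L-b)@ey)+ex*.095; M[2]=0; print("mouth",M)
  for n,p in [("mouthL",M+ey*.013+[0,0,.0245]),("mouthR",M-ey*.013+[0,0,.0245]),("axis",M+ex*.028-ey*.0225+[0,0,.05])]:
    q=proj(t,p);print(n,((q-[240,200])*4.444).round(0))
E
```

```text
bR0 [0.4432 0.1508 0.018 ]
bL0 [0.5039 0.1862 0.018 ]
bR1 [0.4728 0.0997 0.018 ]
bL1 [0.5305 0.1424 0.018 ]
wR0 [0.464  0.16   0.0245]
wR1 [0.4751 0.1431 0.0245]
wL0 [0.4944 0.1784 0.0245]
wL1 [0.5195 0.1308 0.0245]
tailR [0.4507 0.1798 0.138 ]
tailL [0.4708 0.1915 0.138 ]
grip [0.4539 0.1974 0.174 ]
bR0 bL0 30.29 0.0703
bR0 bR1 -59.92 0.059
bL0 bL1 -58.81 0.0512
wR0 wL0 31.19 0.0355
wR0 wR1 -56.72 0.0202
wL0 wL1 -62.19 0.0538
tailR tailL 30.06 0.0232
-60 lead [0.47919673 0.16921629 0.        ] along from base edge 0.002171503550340557
mouth [0.52561098 0.08882445 0.        ]
mouthL [530. 173.]
mouthR [557. 217.]
axis [622. 199.]
-59 lead [0.47919673 0.16921629 0.        ] along from base edge 0.00226225127062163
mouth [0.52696021 0.08972452 0.        ]
mouthL [528. 170.]
mouthR [555. 214.]
axis [620. 195.]
```

```bash
python3 - <<'E'
from bench import bot
from h import *
to(bot,[.470,.186,.036])
E
```

```text
clock 5.62 pos [0.4679 0.1716 0.1437] yaw 120.03 tilt [-0.001 -0.    -1.   ] F [-0.3  0.5 -1.4] open 0.0088 q6 -0.42 -> shift [ 11.3   9.1 107.7]
```

Call:
carry_out:
  targets:
    - {"fingers": 0,"translation": [6,5,0],"spin": -0.005}
    - {"fingers": 0,"translation": [11,9,20],"spin": -0.005}
    - {"fingers": 0,"translation": [11,9,45],"spin": -0.005}
    - {"fingers": 0,"translation": [11,9,70],"spin": -0.005}
    - {"fingers": 0,"translation": [11,9,88],"spin": -0.005}
    - {"fingers": 0,"translation": [11,9,99],"spin": -0.005}
    - {"fingers": 0,"translation": [11,9,105],"spin": -0.005}
    - {"fingers": 0,"translation": [11,9,106],"spin": -0.005}
    - {"fingers": 0,"translation": [11,9,106],"spin": -0.005}

```text
clock: 6.37
ee_pos: [0.4713, 0.1859, 0.0387]
tool_rot: [0.0, 0.498, 0.867, 0.0]
wrist_force: [-0.0, 1.1, -2.2]
opening: 0.0088
finger_force: 58.6
```

```bash
python3 - <<'E'
from bench import bot
from h import *
import cv2
to(bot,[.470,.186,.036])
c=bot.get_calibration("wrist");im=bot.read_camera("wrist")[:,:,::-1]
cv2.imwrite("pics/w3.png",im)
print(proj(c,[.474,.173,.03]))
cv2.imwrite("pics/w3c.png",cv2.resize(im[200:320,240:400],(800,600),interpolation=cv2.INTER_CUBIC))
E
```

```text
clock 6.37 pos [0.4713 0.1859 0.0387] yaw 120.27 tilt [ 0.001  0.    -1.   ] F [-0.   1.1 -2.2] open 0.0088 q6 -0.39 -> shift [ 0.7 -1.   2.7]
[308.18277325 321.69073969]
```

View pics/w3c.png

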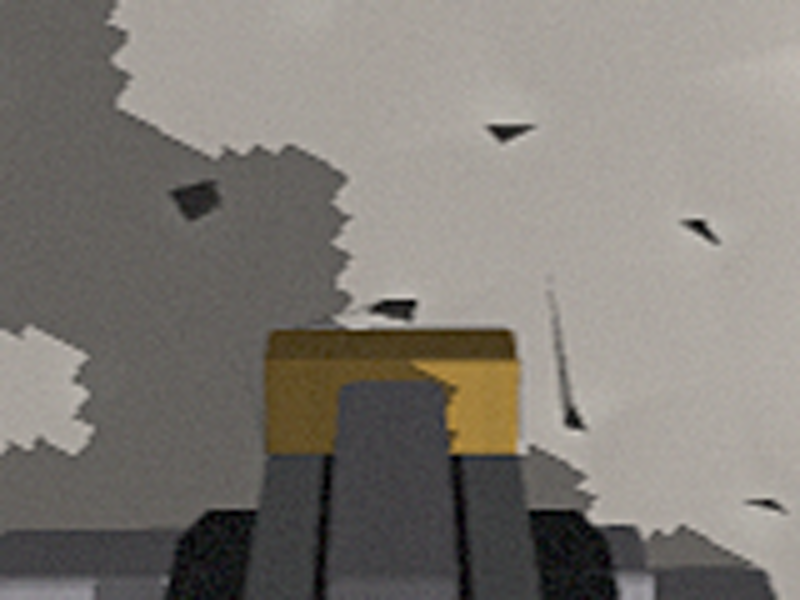

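```bash
python3 - <<'E'
from bench import bot
from h import *
c=bot.get_calibration("wrist");s=bot.read_state()
ex=np.array([.5,-.866,0]);ey=np.array([.866,.5,0]);M=np.array([.526,.089,0])
k=lambda x,y:(240+(x+.5)/5-.5,200+(y+.5)/5-.5)
for n,x,y,z in [("bL0",650,573,.018),("tailR",266,362,.0325),("tailL",518,362,.0325),("gripR",338,385,.0688),("gripL",447,385,.0688)]:
    p=onplane(c,*k(x,y),z); d=p-M; print(n,p.round(4),"fix x,y mm",(d@ex*1000).round(1),(d@ey*1000).round(1))
d=s["ee_pos"]-M;print("tcp",(d@ex*1000).round(1),(d@ey*1000).round(1))
E
```

```text
bL0 [0.5038 0.1864 0.018 ] fix x,y mm -95.4 29.4
tailR [0.4547 0.1933 0.0325] fix x,y mm -126.0 -9.6
tailL [0.4748 0.205  0.0325] fix x,y mm -126.1 13.6
gripR [0.4541 0.2096 0.0688] fix x,y mm -140.4 -1.9
gripL [0.4607 0.2135 0.0688] fix x,y mm -140.4 5.7
tcp -111.1 1.4
```

Call:
carry_out:
  targets:
    - {"fingers": 0,"translation": [0,-1.8,0],"spin": 0}
    - {"fingers": 0,"translation": [0,-1.8,2],"spin": 0}
    - {"fingers": 0,"translation": [0,-1.8,4],"spin": 0}
    - {"fingers": 0,"translation": [0,-1.8,5],"spin": 0}
    - {"fingers": 0,"translation": [0,-1.8,5],"spin": 0}

```text
clock: 6.83
ee_pos: [0.4694, 0.1848, 0.0337]
tool_rot: [0.0, 0.498, 0.867, 0.0]
wrist_force: [-1.4, 0.5, 2.7]
opening: 0.0093
finger_force: 59.3
```

```bash
cat >> h.py <<'E'
def fx(bot):
    ex=np.array([.5,-.866,0]);ey=np.array([.866,.5,0]);M=np.array([.526,.089,0])
    s=bot.read_state();d=s["ee_pos"]-M;F=s["wrist_force"];q=s["torque"];T=q2R(s["tool_rot"])
    print("t",round(s["clock"],2),"tcp fix",(d@ex*1000).round(2),(d@ey*1000).round(2),(d[2]*1000).round(2),"F fix",(F@ex).round(1),(F@ey).round(1),F[2].round(1),"M",(q@ex).round(2),(q@ey).round(2),q[2].round(2),"yaw",np.degrees(np.arctan2(T[1,0],T[0,0])).round(2),"open",round(s["opening"],4))
E
python3 -c "
from bench import bot
from h import *
fx(bot)"
```

```text
t 6.83 tcp fix -111.27 -1.06 33.67 F fix -1.2 -1.0 2.7 M -0.19 0.02 -0.07 yaw 120.25 open 0.0093
```

Call:
carry_out:
  targets:
    - {"fingers": 0,"translation": [-3,0,0],"spin": 0}
    - {"fingers": 0,"translation": [-6,0,0],"spin": 0}
    - {"fingers": 0,"translation": [-9,0,0],"spin": 0}
    - {"fingers": 0,"translation": [-12,0,0],"spin": 0}
    - {"fingers": 0,"translation": [-15,0,0],"spin": 0}
    - {"fingers": 0,"translation": [-15,0,0],"spin": 0}

```text
clock: 7.33
ee_pos: [0.4777, 0.1714, 0.0337]
tool_rot: [0.001, 0.498, 0.867, 0.0]
wrist_force: [-0.2, 0.7, 5.2]
opening: 0.0087
finger_force: 59.6
```

```bash
python3 -c "
from bench import bot
from h import *
fx(bot)"
```

```text
t 7.33 tcp fix -95.51 -0.67 33.67 F fix -0.8 0.2 5.2 M -0.05 0.12 0.01 yaw 120.23 open 0.0087
```

Call:
carry_out:
  targets:
    - {"fingers": 0,"translation": [0,0,-0.6],"spin": 0}
    - {"fingers": 0,"translation": [-3,0,-0.6],"spin": 0}
    - {"fingers": 0,"translation": [-6,0,-0.6],"spin": 0}
    - {"fingers": 0,"translation": [-8,0,-0.6],"spin": 0}
    - {"fingers": 0,"translation": [-10,0,-0.6],"spin": 0}
    - {"fingers": 0,"translation": [-12,0,-0.6],"spin": 0}
    - {"fingers": 0,"translation": [-12,0,-0.6],"spin": 0}

```text
clock: 7.92
ee_pos: [0.483, 0.1609, 0.0337]
tool_rot: [0.0, 0.498, 0.867, -0.0]
wrist_force: [0.4, 0.4, 3.2]
opening: 0.0088
finger_force: 59.2
```

```bash
python3 -c "
from bench import bot
from h import *
fx(bot)"
```

```text
t 7.92 tcp fix -83.8 -1.26 33.71 F fix -0.1 0.6 3.2 M -0.01 -0.04 0.01 yaw 120.24 open 0.0088
```

Call:
carry_out:
  targets:
    - {"fingers": 0,"translation": [-2,0,-0.4],"spin": 0}
    - {"fingers": 0,"translation": [-4,0,-0.4],"spin": 0}
    - {"fingers": 0,"translation": [-6,0,-0.4],"spin": 0}
    - {"fingers": 0,"translation": [-8,0,-0.4],"spin": 0}
    - {"fingers": 0,"translation": [-10,0,-0.4],"spin": 0}
    - {"fingers": 0,"translation": [-10,0,-0.4],"spin": 0}

```text
clock: 8.42
ee_pos: [0.4878, 0.1523, 0.0339]
tool_rot: [0.0, 0.498, 0.867, -0.0]
wrist_force: [-0.6, -0.8, -0.6]
opening: 0.0088
finger_force: 58.6
```

```bash
python3 -c "
from bench import bot
from h import *
fx(bot)"
```

```text
t 8.42 tcp fix -73.91 -1.41 33.91 F fix 0.3 -0.9 -0.6 M 0.02 0.01 0.02 yaw 120.23 open 0.0088
```

Call:
carry_out:
  targets:
    - {"fingers": 0,"translation": [-2,0,0],"spin": 0}
    - {"fingers": 0,"translation": [-4,0,0],"spin": 0}
    - {"fingers": 0,"translation": [-6,0,0],"spin": 0}
    - {"fingers": 0,"translation": [-8,0,0],"spin": 0}
    - {"fingers": 0,"translation": [-10,0,0],"spin": 0}
    - {"fingers": 0,"translation": [-12,0,0],"spin": 0}
    - {"fingers": 0,"translation": [-12,0,0],"spin": 0}

```text
clock: 9.0
ee_pos: [0.4938, 0.1423, 0.0341]
tool_rot: [-0.0, 0.498, 0.867, -0.0]
wrist_force: [-0.5, -0.8, -2.6]
opening: 0.0092
finger_force: 58.6
```

```bash
python3 -c "
from bench import bot
from h import *
fx(bot)"
```

```text
t 9.0 tcp fix -62.27 -1.26 34.05 F fix 0.5 -0.8 -2.6 M -0.02 0.16 -0.01 yaw 120.24 open 0.0092
```

Call:
carry_out:
  targets:
    - {"fingers": 0,"translation": [-2,0,0],"spin": 0}
    - {"fingers": 0,"translation": [-4,0,0],"spin": 0}
    - {"fingers": 0,"translation": [-6,0,0],"spin": 0}
    - {"fingers": 0,"translation": [-8,0,0],"spin": 0}

```text
clock: 9.33
ee_pos: [0.4977, 0.1354, 0.034]
tool_rot: [-0.0, 0.498, 0.867, -0.0]
wrist_force: [-1.6, 1.9, -1.6]
opening: 0.009
finger_force: 58.7
```

```bash
python3 -c "
from bench import bot
from h import *
fx(bot)"
```

```text
t 9.33 tcp fix -54.35 -1.25 33.99 F fix -2.5 -0.4 -1.6 M 0.01 0.46 0.02 yaw 120.26 open 0.009
```

Call:
carry_out:
  targets:
    - {"fingers": 0,"translation": [-1.5,0,0],"spin": 0}
    - {"fingers": 0,"translation": [-3,0,0],"spin": 0}
    - {"fingers": 0,"translation": [-4.5,0,0],"spin": 0}
    - {"fingers": 0,"translation": [-6,0,0],"spin": 0}
    - {"fingers": 0,"translation": [-7,0,0],"spin": 0}

```text
clock: 9.75
ee_pos: [0.5013, 0.1294, 0.034]
tool_rot: [-0.0, 0.498, 0.867, 0.0]
wrist_force: [-1.3, 3.9, -0.1]
opening: 0.0088
finger_force: 58.6
```

```bash
python3 -c "
from bench import bot
from h import *
fx(bot)"
```

```text
t 9.75 tcp fix -47.33 -1.19 34.02 F fix -4.0 0.8 -0.1 M 0.02 0.73 0.0 yaw 120.24 open 0.0088
```

Call:
carry_out:
  targets:
    - {"fingers": 0,"translation": [-0.8,0,0],"spin": 0}
    - {"fingers": 0,"translation": [-1.6,0,0],"spin": 0}
    - {"fingers": 0,"translation": [-2.2,0,0],"spin": 0}
    - {"fingers": 0,"translation": [-2.8,0,0],"spin": 0}

```text
clock: 10.08
ee_pos: [0.5023, 0.1275, 0.0341]
tool_rot: [-0.001, 0.498, 0.867, 0.0]
wrist_force: [-2.7, 4.6, -0.9]
opening: 0.0093
finger_force: 58.7
```

Call:
carry_out:
  targets:
    - {"fingers": 0,"translation": [-0.4,0,0],"spin": 0}
    - {"fingers": 0,"translation": [-0.8,0,0],"spin": 0}
    - {"fingers": 0,"translation": [-1.2,0,0],"spin": 0}

```text
clock: 10.33
ee_pos: [0.5031, 0.1262, 0.0341]
tool_rot: [-0.0, 0.498, 0.867, 0.0]
wrist_force: [-2.9, 4.1, -1.2]
opening: 0.009
finger_force: 58.7
```

```bash
python3 -c "
from bench import bot
from h import *
fx(bot)"
```

```text
t 10.33 tcp fix -43.67 -1.18 34.05 F fix -5.0 -0.5 -1.2 M 0.0 0.81 -0.02 yaw 120.26 open 0.009
```

Call:
carry_out:
  targets:
    - {"fingers": 0,"translation": [-0.4,0,0],"spin": 0}
    - {"fingers": 0,"translation": [-0.8,0,0],"spin": 0}
    - {"fingers": 0,"translation": [-1.2,0,0],"spin": 0}

```text
clock: 10.58
ee_pos: [0.5039, 0.125, 0.034]
tool_rot: [-0.0, 0.498, 0.867, -0.0]
wrist_force: [-3.3, 2.8, -1.0]
opening: 0.0089
finger_force: 58.7
```

Call:
carry_out:
  targets:
    - {"fingers": 0,"translation": [-0.4,0,0],"spin": 0}
    - {"fingers": 0,"translation": [-0.8,0,0],"spin": 0}
    - {"fingers": 0,"translation": [-1.2,0,0],"spin": 0}

```text
clock: 10.83
ee_pos: [0.5045, 0.1239, 0.034]
tool_rot: [-0.0, 0.498, 0.867, -0.0]
wrist_force: [-3.4, 4.6, -1.2]
opening: 0.0091
finger_force: 58.7
```

Call:
carry_out:
  targets:
    - {"fingers": 0,"translation": [-0.4,0,0],"spin": 0}
    - {"fingers": 0,"translation": [-0.8,0,0],"spin": 0}
    - {"fingers": 0,"translation": [-1.2,0,0],"spin": 0}

```text
clock: 11.08
ee_pos: [0.5045, 0.1238, 0.0341]
tool_rot: [-0.001, 0.498, 0.867, 0.0]
wrist_force: [-5.6, 7.9, 1.2]
opening: 0.0093
finger_force: 59.0
```

Call:
carry_out:
  targets:
    - {"fingers": 0,"translation": [-0.3,0,0],"spin": 0}
    - {"fingers": 0,"translation": [-0.6,0,0],"spin": 0}
    - {"fingers": 0,"translation": [-0.8,0,0],"spin": 0}
    - {"fingers": 0,"translation": [-0.8,0,0],"spin": 0}

```text
clock: 11.42
ee_pos: [0.5045, 0.1238, 0.0342]
tool_rot: [-0.002, 0.498, 0.867, 0.001]
wrist_force: [-7.2, 10.5, 2.6]
opening: 0.0089
finger_force: 59.2
```

```bash
python3 -c "
from bench import bot
from h import *
fx(bot)"
```

```text
t 11.42 tcp fix -40.87 -1.18 34.15 F fix -12.6 -1.0 2.6 M 0.04 1.96 0.06 yaw 120.24 open 0.0089
```

Call:
carry_out:
  targets:
    - {"fingers": 0,"translation": [0.8,0,0],"spin": 0}
    - {"fingers": 0,"translation": [1.5,0,0],"spin": 0}
    - {"fingers": 0,"translation": [1.5,0,0],"spin": 0}
    - {"fingers": 0.4,"translation": [1.5,0,0],"spin": 0}
    - {"fingers": 0.4,"translation": [1.5,0,0],"spin": 0}
    - {"fingers": 0.4,"translation": [1.5,0,0],"spin": 0}
    - {"fingers": 0.4,"translation": [1.5,0,0],"spin": 0}
    - {"fingers": 0.4,"translation": [1.5,0,0],"spin": 0}
    - {"fingers": 0.4,"translation": [1.5,0,-15],"spin": 0}
    - {"fingers": 0.4,"translation": [1.5,0,-40],"spin": 0}
    - {"fingers": 0.4,"translation": [1.5,0,-70],"spin": 0}
    - {"fingers": 0.2,"translation": [1.5,0,-100],"spin": 0}
    - {"fingers": 0,"translation": [1.5,0,-120],"spin": 0}
    - {"fingers": 0,"translation": [40,0,-120],"spin": 0}
    - {"fingers": 0,"translation": [50,0,-120],"spin": 0}
    - {"fingers": 0,"translation": [50,0,-120],"spin": 0}
    - {"fingers": 0,"translation": [50,0,-120],"spin": 0}

```text
clock: 12.83
ee_pos: [0.48, 0.1654, 0.1537]
tool_rot: [-0.0, 0.497, 0.867, -0.0]
wrist_force: [0.3, -0.2, 0.7]
opening: -0.0
finger_force: 0.0
```

```bash
python3 - <<'E'
from bench import bot
from h import *
import cv2
fx(bot)
im=bot.read_camera("wrist")[:,:,::-1]; cv2.imwrite("pics/w4.png",im)
t=bot.read_camera("top")[:,:,::-1]; cv2.imwrite("pics/t4.png",t)
W=cv2.resize(im,(520,390));T=cv2.resize(t[215:285,315:420],(585,390)[0:2],interpolation=cv2.INTER_CUBIC)
T=cv2.resize(T,(800,533),interpolation=cv2.INTER_CUBIC); cv2.imwrite("pics/t4c.png",T)
c=bot.get_calibration("wrist");print(proj(c,[.5205,.0535,.05]),proj(c,[.4805,.0072,.0765]),proj(c,[.5039,.1273,.062]))
E
```

```text
t 12.83 tcp fix -89.15 -1.59 153.67 F fix 0.3 0.1 0.7 M 0.01 -0.04 -0.01 yaw 120.34 open -0.0
[291.70045051 368.43286863] [216.34703999 411.82960217] [318.99099656 298.52294499]
```

View pics/t4c.png

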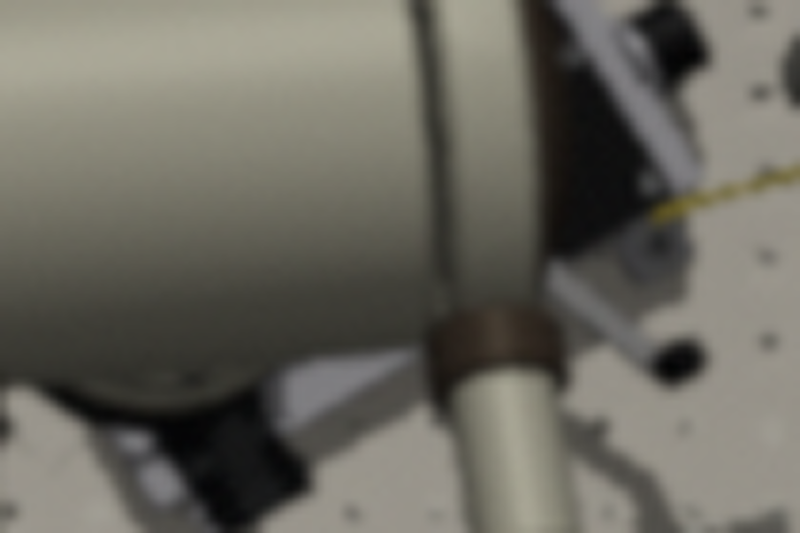

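The top crop shows the knob unmoved near (678,360), with the arm covering the rest. The carrier was left at the stop. Next I'll go to the far side of the knob with the fingers shut.

Call:
carry_out:
  targets:
    - {"fingers": 0,"translation": [-30,-13,0],"spin": -0.1}
    - {"fingers": 0,"translation": [-60,-26,0],"spin": -0.2}
    - {"fingers": 0,"translation": [-95,-41,0],"spin": -0.3}
    - {"fingers": 0,"translation": [-130,-57,0],"spin": -0.33}
    - {"fingers": 0,"translation": [-152,-67,0],"spin": -0.33}
    - {"fingers": 0,"translation": [-161,-70,0],"spin": -0.33}
    - {"fingers": 0,"translation": [-161,-70,0],"spin": -0.33}
    - {"fingers": 0,"translation": [-161,-70,0],"spin": -0.33}

```text
clock: 13.6
ee_pos: [0.501, -0.009, 0.1537]
tool_rot: [-0.0, 0.35, 0.937, 0.0]
wrist_force: [-0.7, 0.9, 0.4]
opening: 0.0
finger_force: 0.0
```

```bash
python3 - <<'E'
from bench import bot
from h import *
import cv2
fx(bot)
c=bot.get_calibration("wrist");im=bot.read_camera("wrist")[:,:,::-1]; cv2.imwrite("pics/w5.png",im)
print(proj(c,[.5205,.0535,.05]),proj(c,[.4805,.0072,.0765]),proj(c,[.4996,-.0094,.05]))
E
```

```text
t 13.6 tcp fix 72.33 -70.68 153.74 F fix -1.1 -0.1 0.4 M 0.02 0.01 -0.03 yaw 139.07 open 0.0
[401.34114523 202.03190062] [315.28634311 211.15353109] [315.56826459 235.91951205]
```

View pics/w5.png

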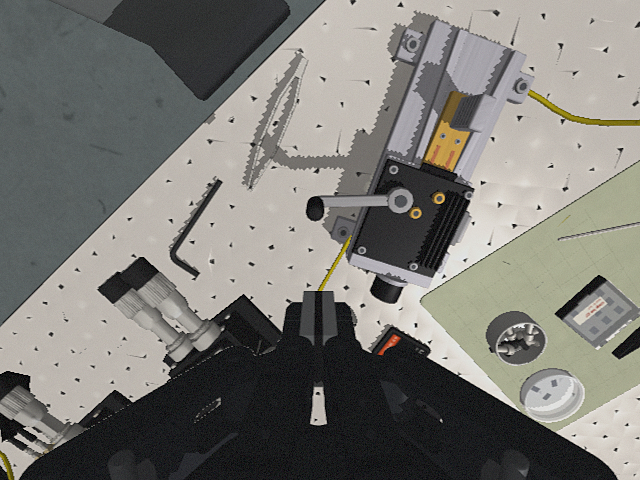

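The wrist view shows the carrier seated in the slot, with its grip outside near (468,110). The lever hub is at (400,201) and the knob at (314,208), both where I predicted. The fingertips are beyond the knob on the far side, with clear bench below. I'll go down and probe clockwise.

Call:
carry_out:
  targets:
    - {"fingers": 0,"translation": [0,0,30],"spin": 0}
    - {"fingers": 0,"translation": [0,0,60],"spin": 0}
    - {"fingers": 0,"translation": [0,0,85],"spin": 0}
    - {"fingers": 0,"translation": [0,0,98],"spin": 0}
    - {"fingers": 0,"translation": [0,0,102],"spin": 0}
    - {"fingers": 0,"translation": [0,0,102],"spin": 0}

```text
clock: 14.15
ee_pos: [0.5, -0.0075, 0.051]
tool_rot: [-0.001, 0.348, 0.937, -0.0]
wrist_force: [0.3, 0.2, 0.1]
opening: -0.0001
finger_force: 0.0
```

Call:
carry_out:
  targets:
    - {"fingers": 0,"translation": [2,0,0],"spin": 0}
    - {"fingers": 0,"translation": [4,0,0],"spin": 0}
    - {"fingers": 0,"translation": [6,0,0],"spin": 0}
    - {"fingers": 0,"translation": [8,0,0],"spin": 0}
    - {"fingers": 0,"translation": [10,0,0],"spin": 0}
    - {"fingers": 0,"translation": [10,0,0],"spin": 0}

```text
clock: 14.65
ee_pos: [0.494, -0.0024, 0.0528]
tool_rot: [0.001, 0.349, 0.937, 0.0]
wrist_force: [0.7, -0.7, 1.0]
opening: -0.0002
finger_force: 0.3
```

```bash
python3 -c "
from bench import bot
from h import *
fx(bot)"
```

```text
t 14.65 tcp fix 63.15 -73.47 52.83 F fix 1.0 0.3 1.0 M 0.01 -0.05 -0.05 yaw 139.17 open -0.0002
```

Call:
carry_out:
  targets:
    - {"fingers": 0,"translation": [1.5,0,0],"spin": 0}
    - {"fingers": 0,"translation": [3,0,0],"spin": 0}
    - {"fingers": 0,"translation": [4.5,0,0],"spin": 0}
    - {"fingers": 0,"translation": [6,0,0],"spin": 0}

```text
clock: 14.98
ee_pos: [0.4891, 0.0014, 0.0523]
tool_rot: [0.0, 0.349, 0.937, -0.0]
wrist_force: [1.5, -0.2, 1.2]
opening: 0.0
finger_force: 1.0
```

```bash
python3 -c "
from bench import bot
from h import *
fx(bot)"
```

```text
t 14.98 tcp fix 57.4 -75.71 52.3 F fix 0.9 1.2 1.2 M 0.05 -0.27 -0.05 yaw 139.15 open 0.0
```

```bash
cat >> h.py <<'E'
def arc(bot,als):
    ex=np.array([.5,-.866,0]);ey=np.array([.866,.5,0]);M=np.array([.526,.089,0])
    s=bot.read_state();T=q2R(s["tool_rot"]);d=s["ee_pos"]-M
    P=np.array([d@ex,d@ey])*1000; A=np.array([28,-22.5])
    yaw=np.arctan2(T[1,0],T[0,0]); a0=np.radians(120)-yaw   # tool's alpha
    u=np.array([-np.cos(a0),np.sin(a0)]);v=np.array([np.sin(a0),np.cos(a0)]) # tool x, tool y in fixture
    # lever angle for tool contact plane: knob centre at P+17.2u + w*v on circle
    C=P+17.2*u-A; w=-C@v-np.sqrt(62**2-(C@u)**2); K=C+w*v
    print("a_tool",round(a0,3),"lever alpha",round(np.arctan2(-K[0],-K[1]),3),"w",round(w,1))
    for al in als:
        r=np.array([-np.sin(al),-np.cos(al)]);t=np.array([-np.cos(al),np.sin(al)])
        D=A+62*r-17.2*t-P; print(al,"x",round(D@u,1),"y",round(D@v,1),"spin",round(al-a0,2))
E
python3 -c "
from bench import bot
from h import *
fx(bot);arc(bot,[-.2,-.1,0,.1,.2,.3,.4,.5,.6,.7,.8,.9,1.0])"
```

```text
t 14.98 tcp fix 57.4 -75.71 52.3 F fix 0.9 1.2 1.2 M 0.05 -0.27 -0.05 yaw 139.15 open 0.0
a_tool -0.334 lever alpha -0.223 w -1.7
-0.2 x 1.6 y -3.8 spin 0.13
-0.1 x 8.0 y -4.4 spin 0.23
0 x 14.4 y -4.3 spin 0.33
0.1 x 20.8 y -3.6 spin 0.43
0.2 x 27.1 y -2.2 spin 0.53
0.3 x 33.2 y -0.2 spin 0.63
0.4 x 39.1 y 2.4 spin 0.73
0.5 x 44.7 y 5.5 spin 0.83
0.6 x 49.9 y 9.2 spin 0.93
0.7 x 54.8 y 13.4 spin 1.03
0.8 x 59.2 y 18.1 spin 1.13
0.9 x 63.2 y 23.2 spin 1.23
1.0 x 66.6 y 28.7 spin 1.33
```

Call:
carry_out:
  targets:
    - {"fingers": 0,"translation": [1.6,-3.8,0],"spin": 0.12}
    - {"fingers": 0,"translation": [4.8,-4.1,0],"spin": 0.18}
    - {"fingers": 0,"translation": [8,-4.4,0],"spin": 0.23}
    - {"fingers": 0,"translation": [11.2,-4.4,0],"spin": 0.28}
    - {"fingers": 0,"translation": [14.4,-4.3,0],"spin": 0.33}
    - {"fingers": 0,"translation": [17.6,-4,0],"spin": 0.38}
    - {"fingers": 0,"translation": [20.8,-3.6,0],"spin": 0.43}
    - {"fingers": 0,"translation": [24,-3,0],"spin": 0.48}
    - {"fingers": 0,"translation": [27.1,-2.2,0],"spin": 0.53}

```text
clock: 15.73
ee_pos: [0.4671, 0.0174, 0.0522]
tool_rot: [0.0, 0.583, 0.812, -0.0]
wrist_force: [2.4, -2.4, 1.2]
opening: 0.0001
finger_force: 1.4
```

```bash
python3 -c "
from bench import bot
from h import *
fx(bot);arc(bot,[.3,.4,.5,.6,.7,.8,.9,1.0])"
```

```text
t 15.73 tcp fix 32.52 -86.79 52.22 F fix 3.2 0.9 1.2 M -0.05 -0.45 -0.04 yaw 108.65 open 0.0001
a_tool 0.198 lever alpha 0.2 w 0.1
0.3 x 6.3 y -1.3 spin 0.1
0.4 x 12.7 y -2.0 spin 0.2
0.5 x 19.1 y -2.2 spin 0.3
0.6 x 25.5 y -1.6 spin 0.4
0.7 x 31.8 y -0.5 spin 0.5
0.8 x 38.0 y 1.3 spin 0.6
0.9 x 44.0 y 3.7 spin 0.7
1.0 x 49.7 y 6.7 spin 0.8
```

Call:
carry_out:
  targets:
    - {"fingers": 0,"translation": [3.1,-0.7,0],"spin": 0.05}
    - {"fingers": 0,"translation": [6.3,-1.3,0],"spin": 0.1}
    - {"fingers": 0,"translation": [9.5,-1.7,0],"spin": 0.15}
    - {"fingers": 0,"translation": [12.7,-2,0],"spin": 0.2}
    - {"fingers": 0,"translation": [15.9,-2.1,0],"spin": 0.25}
    - {"fingers": 0,"translation": [19.1,-2.2,0],"spin": 0.3}
    - {"fingers": 0,"translation": [22.3,-1.9,0],"spin": 0.35}
    - {"fingers": 0,"translation": [25.5,-1.6,0],"spin": 0.4}

```text
clock: 16.4
ee_pos: [0.4572, 0.0408, 0.0522]
tool_rot: [0.0, 0.733, 0.68, -0.0]
wrist_force: [0.5, -3.7, 1.3]
opening: -0.0001
finger_force: 1.9
```

```bash
python3 -c "
from bench import bot
from h import *
fx(bot);arc(bot,[.7,.75,.8,.85,.9,.95,1.0,1.05,1.1,1.2,1.3])"
```

```text
t 16.4 tcp fix 7.34 -83.68 52.23 F fix 3.5 -1.4 1.3 M -0.23 -0.53 -0.02 yaw 85.75 open -0.0001
a_tool 0.598 lever alpha 0.595 w 0.2
0.7 x 6.6 y -1.2 spin 0.1
0.75 x 9.8 y -1.7 spin 0.15
0.8 x 13.0 y -2.0 spin 0.2
0.85 x 16.2 y -2.1 spin 0.25
0.9 x 19.4 y -2.1 spin 0.3
0.95 x 22.6 y -1.9 spin 0.35
1.0 x 25.8 y -1.6 spin 0.4
1.05 x 29.0 y -1.1 spin 0.45
1.1 x 32.1 y -0.4 spin 0.5
1.2 x 38.3 y 1.4 spin 0.6
1.3 x 44.3 y 3.8 spin 0.7
```

Force is still about 4 N. Going on to 0.8.

Call:
carry_out:
  targets:
    - {"fingers": 0,"translation": [3.3,-0.6,0],"spin": 0.05}
    - {"fingers": 0,"translation": [6.6,-1.2,0],"spin": 0.1}
    - {"fingers": 0,"translation": [9.8,-1.7,0],"spin": 0.15}
    - {"fingers": 0,"translation": [13,-2,0],"spin": 0.2}

```text
clock: 16.73
ee_pos: [0.4559, 0.0539, 0.0522]
tool_rot: [0.0, 0.797, 0.604, -0.001]
wrist_force: [-1.4, -4.1, 3.3]
opening: -0.0
finger_force: 2.3
```

Call:
carry_out:
  targets:
    - {"fingers": 0,"translation": [3.2,-0.7,0],"spin": 0.05}
    - {"fingers": 0,"translation": [6.4,-1.3,0],"spin": 0.1}

```text
clock: 16.9
ee_pos: [0.4563, 0.0604, 0.0521]
tool_rot: [0.0, 0.826, 0.563, -0.001]
wrist_force: [-1.5, -4.6, 4.1]
opening: 0.0004
finger_force: 2.4
```

```bash
python3 -c "
from bench import bot
from h import *
fx(bot);arc(bot,[.95,1.0,1.05,1.1,1.2,1.3,1.4])"
```

```text
t 16.9 tcp fix -10.09 -74.71 52.15 F fix 3.3 -3.6 4.1 M -0.47 -0.57 -0.04 yaw 68.57 open 0.0004
a_tool 0.898 lever alpha 0.9 w 0.3
0.95 x 3.1 y -0.5 spin 0.05
1.0 x 6.3 y -1.1 spin 0.1
1.05 x 9.5 y -1.6 spin 0.15
1.1 x 12.7 y -1.9 spin 0.2
1.2 x 19.1 y -2.0 spin 0.3
1.3 x 25.5 y -1.5 spin 0.4
1.4 x 31.9 y -0.3 spin 0.5
```

Call:
carry_out:
  targets:
    - {"fingers": 0,"translation": [3.1,-0.5,0],"spin": 0.05}
    - {"fingers": 0,"translation": [6.3,-1.1,0],"spin": 0.1}
    - {"fingers": 0,"translation": [6.3,-1.1,0],"spin": 0.1}

```text
clock: 17.15
ee_pos: [0.4575, 0.0673, 0.0519]
tool_rot: [-0.0, 0.853, 0.522, -0.001]
wrist_force: [0.5, -1.0, 0.8]
opening: -0.0002
finger_force: 0.7
```

Call:
carry_out:
  targets:
    - {"fingers": 0,"translation": [3.2,-0.6,0],"spin": 0.05}
    - {"fingers": 0,"translation": [6.4,-1.1,0],"spin": 0.1}
    - {"fingers": 0,"translation": [6.4,-1.1,0],"spin": 0.1}

```text
clock: 17.4
ee_pos: [0.4585, 0.0723, 0.0518]
tool_rot: [0.0, 0.878, 0.479, -0.002]
wrist_force: [-3.6, -7.5, 4.6]
opening: 0.0
finger_force: 4.3
```

```bash
python3 -c "
from bench import bot
from h import *
fx(bot);arc(bot,[1.15,1.2,1.25,1.3,1.35,1.4,1.45])"
```

```text
t 17.4 tcp fix -19.25 -66.77 51.76 F fix 4.7 -6.9 4.6 M -1.1 -0.7 -0.0 yaw 57.28 open 0.0
a_tool 1.095 lever alpha 1.087 w 0.3
1.15 x 3.9 y -0.6 spin 0.06
1.2 x 7.1 y -1.2 spin 0.11
1.25 x 10.3 y -1.6 spin 0.16
1.3 x 13.5 y -1.9 spin 0.21
1.35 x 16.7 y -2.1 spin 0.26
1.4 x 19.9 y -2.0 spin 0.31
1.45 x 23.1 y -1.8 spin 0.36
```

Call:
carry_out:
  targets:
    - {"fingers": 0,"translation": [1.6,-0.3,0],"spin": 0.03}
    - {"fingers": 0,"translation": [3.2,-0.6,0],"spin": 0.05}
    - {"fingers": 0,"translation": [3.2,-0.6,0],"spin": 0.05}

```text
clock: 17.65
ee_pos: [0.4583, 0.073, 0.0517]
tool_rot: [0.001, 0.889, 0.458, -0.005]
wrist_force: [-10.9, -18.8, 11.1]
opening: 0.0001
finger_force: 11.0
```

```bash
python3 -c "
from bench import bot
from h import *
fx(bot);arc(bot,[1.15,1.2,1.25,1.3,1.35,1.4,1.45])"
```

```text
t 17.65 tcp fix -20.01 -66.65 51.69 F fix 10.8 -18.8 11.1 M -2.87 -1.66 -0.07 yaw 54.55 open 0.0001
a_tool 1.142 lever alpha 1.094 w 0.1
1.15 x 3.5 y -0.1 spin 0.01
1.2 x 6.6 y -0.9 spin 0.06
1.25 x 9.8 y -1.5 spin 0.11
1.3 x 13.0 y -1.9 spin 0.16
1.35 x 16.2 y -2.2 spin 0.21
1.4 x 19.4 y -2.3 spin 0.26
1.45 x 22.6 y -2.3 spin 0.31
```

Call:
carry_out:
  targets:
    - {"fingers": 0,"translation": [-3.2,0,0],"spin": 0}
    - {"fingers": 0,"translation": [-10,0,0],"spin": 0}
    - {"fingers": 0,"translation": [-20,0,0],"spin": 0}
    - {"fingers": 0,"translation": [-30,0,0],"spin": 0}
    - {"fingers": 0,"translation": [-30,0,-30],"spin": 0}
    - {"fingers": 0,"translation": [-30,0,-60],"spin": 0}
    - {"fingers": 0,"translation": [-30,0,-100],"spin": 0}
    - {"fingers": 0,"translation": [-40,0,-130],"spin": 0}
    - {"fingers": 0,"translation": [-60,0,-130],"spin": 0}
    - {"fingers": 0,"translation": [-80,0,-130],"spin": 0}
    - {"fingers": 0,"translation": [-80,0,-130],"spin": 0}
    - {"fingers": 0,"translation": [-80,0,-130],"spin": 0}

```text
clock: 18.65
ee_pos: [0.4138, 0.0108, 0.1819]
tool_rot: [-0.0, 0.89, 0.456, 0.0]
wrist_force: [0.7, 0.0, 0.1]
opening: -0.0
finger_force: 0.0
```

```bash
python3 - <<'E'
from bench import bot
from h import *
import cv2
fx(bot)
c=bot.get_calibration("wrist");im=bot.read_camera("wrist")[:,:,::-1].copy();cv2.imwrite("pics/w6.png",im)
ex=np.array([.5,-.866,0]);ey=np.array([.866,.5,0]);M=np.array([.526,.089,0])
A=M+.028*ex-.0225*ey
g=cv2.cvtColor(im,cv2.COLOR_BGR2GRAY)
for al in (.6,.8,1.0,1.1,1.2):
    K=A-.062*np.sin(al)*ex-.062*np.cos(al)*ey
    print(al,proj(c,K+[0,0,.0765]).round(),proj(c,K+[0,0,.045]).round())
m=(g<45).astype(np.uint8);n,l,st,ce=cv2.connectedComponentsWithStats(m)
for s,q in zip(st[1:],ce[1:]):
    if 60<s[4]<3000: 
        p=(onplane(c,*q,.062)-A)*1000; x,y=p@ex,p@ey
        print(s,q.round(),"knob? r",np.hypot(x,y).round(1),"alpha",np.arctan2(-x,-y).round(3))
h=cv2.cvtColor(im,cv2.COLOR_BGR2HSV);o=cv2.inRange(h,(8,110,90),(25,255,255));n,l,st,ce=cv2.connectedComponentsWithStats(o)
for s,q in zip(st[1:],ce[1:]):
    if s[4]>80: p=(onplane(c,*q,.026)-M)*1000;print("orange",s,(p@ex).round(1),(p@ey).round(1))
E
```

```text
t 18.65 tcp fix 11.6 -136.21 181.87 F fix 0.3 0.6 0.1 M -0.02 -0.02 0.01 yaw 54.27 open -0.0
0.6 [330. 148.] [329. 145.]
0.8 [322. 131.] [322. 130.]
1.0 [318. 112.] [318. 113.]
1.1 [317. 102.] [317. 104.]
1.2 [317.  91.] [317.  95.]
[365  15  40  81 446] [379.  55.] knob? r 33.4 alpha 2.075
[ 398   20   89   64 1954] [440.  52.] knob? r 35.3 alpha -2.946
[ 546   56   71   73 1843] [583.  91.] knob? r 122.0 alpha -2.033
[309  94  17  19 186] [317. 104.] knob? r 62.0 alpha 1.09
[495  96  18  12  78] [503. 101.] knob? r 67.8 alpha -1.968
[360 104  89  46 730] [404. 123.] knob? r 16.5 alpha -0.419
[478 109  32  23 348] [493. 121.] knob? r 64.3 alpha -1.758
[223 152  69  87 191] [257. 193.] knob? r 125.9 alpha 0.594
[498 163  36  24 412] [513. 175.] knob? r 99.0 alpha -1.43
[546 206  49  54 753] [570. 234.] knob? r 168.6 alpha -1.366
[593 253  16  22 158] [600. 264.] knob? r 207.2 alpha -1.35
[359 255  57  51  95] [385. 280.] knob? r 138.1 alpha -0.377
[418 288  24  18  65] [430. 296.] knob? r 156.7 alpha -0.63
[335 302  17  18 221] [343. 311.] knob? r 171.4 alpha -0.186
[597 324  18  12  79] [605. 330.] knob? r 262.3 alpha -1.21
[ 95 468  16  12 109] [104. 475.] knob? r 450.7 alpha 0.24
orange [ 305   20   77   49 1661] -22.8 -1.1
orange [399  49  13  14 104] 19.1 8.9
orange [411  75  12  14  94] 35.9 -3.4
```

```bash
python3 -c "
from bench import bot
print(bot.hand_in())"
```

```text
the job is handed in; nothing more can be done
None
```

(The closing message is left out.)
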